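Open the shutter of the coupon feeder and load a weld test coupon

TASK

On the blue coupon feeder, squeeze the red latch tab of the slider and slide it on to the next (middle) notch, let go so that it locks there and the shutter's window stands over the slot, then take the bright steel coupon with the yellow top band from the wooden rack and slide it fully home into the slot. Leave the copper-coloured coupon in its place and do not disturb the other things on the bench.

Things in the scene. Friction and masses are not known exactly. Their poses are not given: they have to be found in the camera images.
- slider_grip (a point): Centre of the slider's grip, 38 mm above a desk slope that leans 30 deg, 16 mm below the grip's end. Axes: x up the slope, y the slider's travel (level, + opens), z out of the slope. A rigid black block (36 mm along y, face 15 mm to +x) and a red tab (face 21 mm to -x, 14 pressed) stand side by side: 36 mm wide, 29 squeezed. A notched bar 8 mm high lies on the slope 28 to 43 mm to -x.
- tab_face (a point): Middle of the outer face of the red latch tab (34 mm along y, on the lower side of the grip), 38 mm above the slope. Axes as slider_grip; the tab is pressed along +x, square to the travel, by pinching it against the black block.
- slider (a joint): Travel of the slider along its y in m: 0 in the first notch (start), 0.035 in the middle notch (shutter window over the slot), 0.070 in the last (slot covered again). Play in a notch about 1.5 mm either way. Sliding friction about 2 N. With the tab out, its pin sits in a notch and blocks the slider.
- tab (a joint): Press of the red latch tab in m: 0 out (latched), 0.007 fully in. The pin is clear of its notch above 0.005. Spring about 4 N at the start, 8 N fully in. It springs out by itself into a notch when let go; let go between notches it rides on the bar until the next notch.
- slot_mouth (a point): Centre of the slot's mouth in the level steel top of the feeder, 120 mm above the bench. Axes: z up, x from the feeder's sloped front to its back, y the slider's travel. Slot 53 mm (x) by 13 mm (y), 65 mm deep, 5 mm chamfer round the mouth. The yellow shutter's upper face is 5 mm above the mouth, its window 72 mm (x) by 28 mm (y).
- slot_floor (a point): Centre of the slot's floor, 65 mm under the mouth; same axes. The blue feeder is 240 mm (x) by 210 mm (y), fixed to the bench; its level top reaches 55 mm to front and back of the slot's centre.
- coupon_mid (a point): Centre of the bright steel coupon with a yellow top band: flat plate 50 mm (x) by 10 mm (y) by 115 mm (z, upright), 0.3 to 0.6 kg. It stands in a slot of the wooden rack, its lower 33 mm inside (slot 2.5 mm wider than the plate), its top 127 mm above the bench. Home in the feeder it stands on the slot floor with 50 mm showing above the mouth. Either way round is right.
- other_coupon_mid (a point): Centre of the copper-coloured coupon, the same size, in the rack's other slot, 72 mm away along the rack's y. To be left there.
- rack: Wooden coupon rack fixed to the bench, 80 mm (x) by 150 mm (y) by 45 mm high, origin at the centre of its underside; slots at y = -36 and +36 mm, long side along x.
- spray_can: Green spray can, 56 mm across and 130 mm high, upright, origin at its underside. Bystander.
- wire_brush: Wire brush lying on the bench. Bystander.
- magnet_square: Red welding magnet, 60 by 60 by 20 mm, lying flat, origin at its underside. Bystander.
Mind the look-alikes: they are no part of the job. Of the things that look like the part that bears coupon_mid, the middle-sized one is meant.

How it is judged:
On the way, in this order (a step that is already met when the one before it is completed fails the run):
1. the slider leaves its first notch with the latch tab pressed in (value of joint each of tab, slider above 0.004 m), for 0.05 s.
2. the slider is locked in the middle notch, tab out, before the coupon goes in (value of joint tab below 0.002 m and value of joint slider between 0.032 and 0.038 m and horizontal distance between coupon_mid and slot_mouth above 0.05 m), for 0.2 s.
At the end, for the whole second after the job is handed in: Slider locked in its middle notch (32 to 38 mm, tab out to 2 mm); steel coupon released, at rest and upright on the slot floor (3 mm), centred within 6 mm, long side along the slot; copper coupon within 12 mm of its place, can, brush and magnet within 30 mm (value of joint slider between 0.032 and 0.038 m and value of joint tab below 0.002 m and horizontal distance between coupon_mid and slot_floor below 0.006 m and z of coupon_mid in the frame of slot_floor between 0.054 and 0.0605 m and angle between coupon_mid's own z axis and vertical below 0.1 rad and angle between the x axis of coupon_mid and the x axis of slot_floor, either way round below 0.2 rad and linear speed of coupon below 0.01 m/s and distance of other_coupon_mid from where it was at the start of the episode below 0.012 m and distance of each of spray_can, wire_brush, magnet_square from where it was at the start of the episode below 0.03 m); the robot touches nothing.
It fails at once if the copper-coloured coupon is pulled out of its place (20 mm) (distance of other_coupon_mid from where it was at the start of the episode above 0.02 m).
It fails at once if the spray can, brush or magnet is knocked away (30 mm) (distance of any of spray_can, wire_brush, magnet_square from where it was at the start of the episode above 0.03 m).
It also fails if it takes over 54 s, if anything falls off the work surface, if the arm or the gripper's body presses on something with over 40 N, if the wrist force passes 120 N, or if a joint passes its speed limit or range.

ROBOT

A 7-joint arm with a two-finger parallel gripper is mounted at the origin on the work surface. World frame = base frame: x ahead of the robot, y to its left, z up, the work surface at z = 0. Lengths are in m, angles in rad, forces in N, time in s.
With the tool pointing down it reaches from about 0.425 to 0.875 m from the base axis. Payload 4.7 kg.
Tool frame: the origin (TCP) lies midway between the tips of the shut fingers; the grasp point (between the pads) lies 19 mm behind it; z points along the fingers, y is the line along which they close (so a half turn about z gives the same grasp; the last joint's range is limited). The gripper opens to 87 mm and grips with 3 to 60 N. Pads are 19 mm wide; open, the fingers measure 117 mm over their backs; the gripper's body (75 mm by 190 mm) begins 51 mm behind the grasp point.
Start: joints at [1.341, 0.321, -0.07, 1.45, 0.023, 1.371, -0.057], TCP at [0.157, -0.631, 0.223] pointing down, gripper open.
Joint ranges: [-2.86, 2.86], [-0.3, 2.09], [-1.38, 1.24], [0.06, 2.45], [-1.56, 4.7], [0.09, 2.05], [-2.69, 2.69]. Speed limits (rad/s): [2.57, 2.57, 3.14, 3.14, 3.14, 3.14, 3.14].

INTERFACE

Orientations are given as a rotation vector (axis times angle).
In Python, from bench import r gives the robot as it stands. Calls block until the motion is done:
- r.reach(position, orientation): joint-space move of the TCP to a pose.
- r.line_to(position, v=0.15, rot=None, guard=None): straight line of the TCP; rot=None keeps the orientation; v is the mean speed in m/s. With guard (N) it stops when the force on the tool has changed by that much, and returns True; else False.
- r.movej(angles): joint-space move.
- r.gripper_open() and r.close(): open the fingers fully, or close them until they stop; the grip force is fixed at half the most.
- r.sleep(seconds).
- r.inverse_kinematics(position, orientation): joint angles nearest the present ones, or None.
- r.get_image(name): name is "side" or "top"; returns the picture (480x640x3 uint8, red, green, blue); there is no depth.
- r.camera_model(name): a dict with "intrinsics" (3x3 intrinsics, pixels), "k1" (the pictures are not rectified: a ray, as slopes to the right and down, at radius r is drawn at 1 + k1 r^2 times it, then the intrinsics apply), "xyz" and "orientation" of the camera in the world. Camera axes: x right, y down, z forward; pixel columns grow to the right and rows downward; lengths in m; the calibration is good to about 2 mm. A picture is of the moment at which its call begins. camera_model takes no time and is no camera call.
A pose or a line that the arm cannot do raises r.MotionError and nothing moves.
- r.job_done(): hands the job in; it is judged then, once.
Readings, each from a call of its own:
- r.get_clock(): time.
- r.get_joint_pos(): joint angles.
- r.get_qd(): joint speeds.
- r.get_effort(): joint torques, N m.
- r.get_tcp_pos(): TCP position.
- r.get_tool_rot(): TCP orientation.
- r.get_force(): force on the tool from outside, world axes, zero at the start.
- r.get_ft_torque(): the same for the moment, N m.
- r.get_grip_width(): finger opening in m.
- r.get_gripper_force(): force on a finger pad.
Only numpy, scipy, OpenCV 4.12 (cv2) and the standard library are available. Lean on these libraries where they do the work, as an engineer would, in place of code of your own. Each camera call takes 0.05 s, during which the arm holds its last target. There are 200 camera calls.

## Working session

There is one attempt and no reset: what is moved stays moved. The work goes in short steps, each a Python script; the robot and the scene stay as the last script left them, time stands still between calls to the robot, and variables do not carry over. Pictures are saved under pics/ and viewed, at most 10 in all, crops included, and the job is handed in when it is done.

```bash
mkdir -p pics; ls
python3 - <<'E'
from bench import r
import cv2
for n in("side","top"):
    im=r.get_image(n); cv2.imwrite(f"pics/{n}0.png",im[:,:,::-1]); print(n,r.camera_model(n))
print(r.get_clock(),r.get_tcp_pos(),r.get_tool_rot())
E
```

```text
pics
side {'intrinsics': array([[466.05580146,   0.        , 327.94665507],
       [  0.        , 466.05580146, 232.16365928],
       [  0.        ,   0.        ,   1.        ]]), 'k1': -0.09450979208981668, 'xyz': array([ 0.08497871, -0.53241174,  0.52546562]), 'orientation': array([-1.93147982,  0.9027096 , -0.49885764])}
top {'intrinsics': array([[490.08953025,   0.        , 313.2787828 ],
       [  0.        , 490.08953025, 234.93135852],
       [  0.        ,   0.        ,   1.        ]]), 'k1': -0.09513608819356062, 'xyz': array([ 0.54704566, -0.03732313,  1.06161467]), 'orientation': array([-2.22332949,  2.17854873, -0.06258125])}
0.1 [ 0.15674237 -0.63030838  0.22155898] [-3.11659839e+00 -3.81913118e-01  5.00834141e-04]
```

View pics/side0.png

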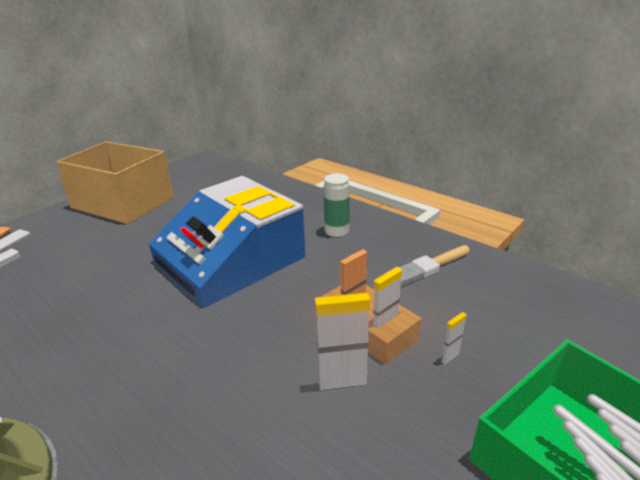

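View pics/top0.png

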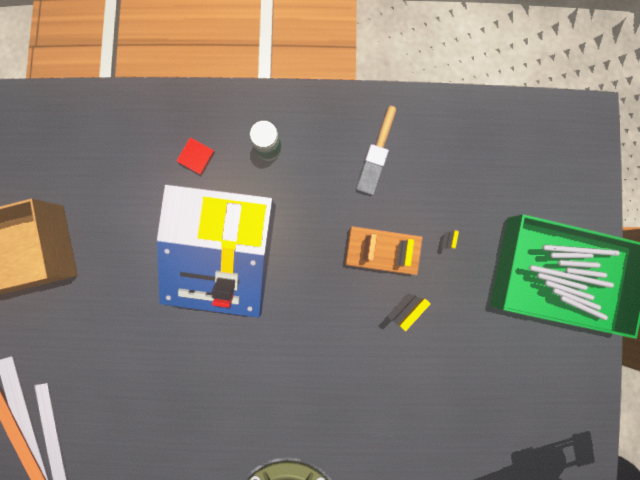

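Candidates for the coupon, as yellow-banded plates in the top view: a large free-standing one (415,315), a small one (454,240), and the middle-sized one in the rack (408,253). The copper one is at (372,247). I choose the one in the rack at (408,253) and check it in a close crop.

Run:
```python
import cv2
a=cv2.imread("pics/top0.png")
b=cv2.resize(a[180:325,150:280],None,fx=4,fy=4,interpolation=cv2.INTER_CUBIC)
c=cv2.resize(a[215:290,335:400+40],None,fx=2.66,fy=2.66,interpolation=cv2.INTER_CUBIC)
import numpy as np
o=np.zeros((580,800,3),'uint8'); o[:,:520]=b; o[:c.shape[0],522:522+c.shape[1]]=c[:,:278]; 
s=cv2.imread("pics/side0.png"); d=cv2.resize(s[240:365,310:430],None,fx=2.3,fy=2.3,interpolation=cv2.INTER_CUBIC); o[220:220+d.shape[0],522:522+d.shape[1]]=d
cv2.imwrite("pics/crop1.png",o)
e=cv2.resize(s[170:310,140:315],None,fx=4,fy=4,interpolation=cv2.INTER_CUBIC)
cv2.imwrite("pics/crop2.png",e)
```

```text
(no output)
```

View pics/crop1.png

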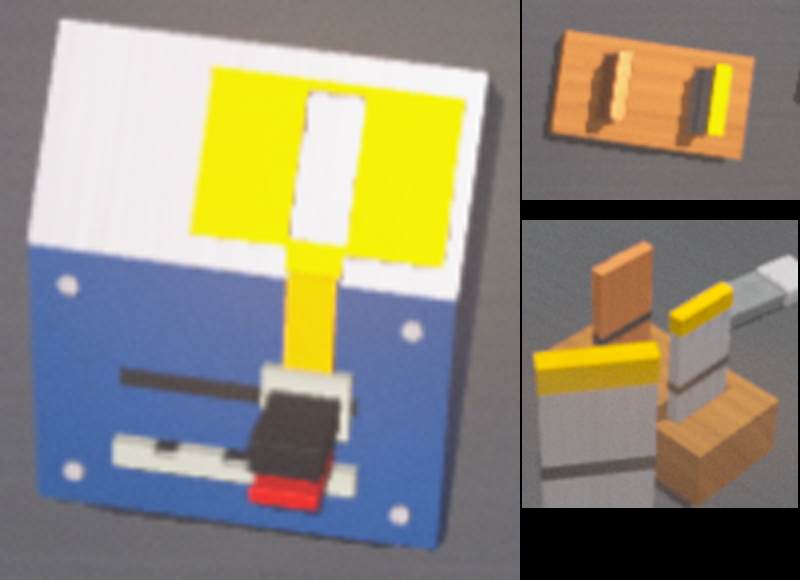

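View pics/crop2.png

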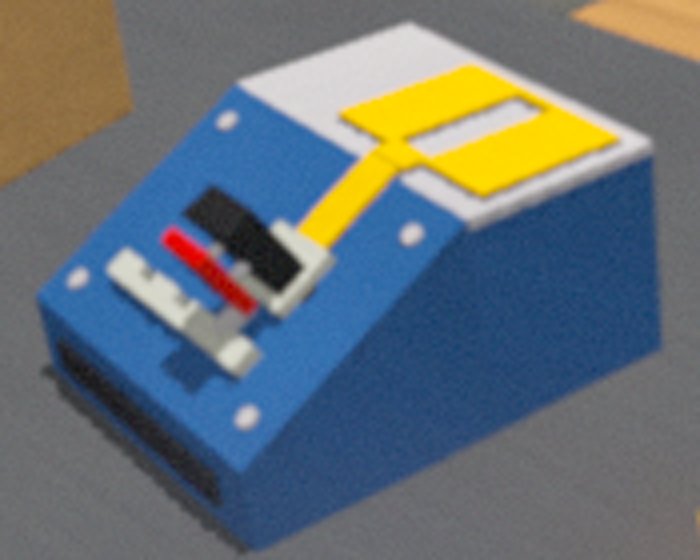

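The crop confirms the choice: the yellow-banded plate standing in the rack (top 408,253) is the middle-sized one, beside the copper one. The slider grip sits at the right end of its bar, around top (224,290). Next I fit the feeder, grip and rack poses.

```bash
cat > h.py <<'E'
import numpy as np, cv2
from scipy.spatial.transform import Rotation as R
from scipy.optimize import least_squares
from bench import r
def cam(n):
    m=r.camera_model(n); return m['intrinsics'],np.array([m['k1'],0,0,0]),R.from_rotvec(m['orientation']).as_matrix(),m['xyz']
def proj(n,P):
    K,d,Rc,t=cam(n); Q=(np.atleast_2d(P)-t)@Rc
    s=Q[:,:2]/Q[:,2:]; s=s*(1+d[0]*(s**2).sum(1,keepdims=True)); return s*[K[0,0],K[1,1]]+K[:2,2]
def unproj(n,uv,z):
    K,d,Rc,t=cam(n); s0=(np.atleast_2d(uv).astype(float)-K[:2,2])/[K[0,0],K[1,1]]; s=s0.copy()
    for _ in range(20): s=s0/(1+d[0]*(s**2).sum(1,keepdims=True))
    D=np.c_[s,np.ones(len(s))]@Rc.T; return t+D*((np.asarray(z)-t[2])/D[:,2])[:,None]
def fr(x,y,yaw): # local xyz -> world fn
    c,s=np.cos(yaw),np.sin(yaw); M=np.array([[c,-s,0],[s,c,0],[0,0,1]])
    return lambda P: np.atleast_2d(P)@M.T+[x,y,0]
C=np.cos(np.pi/6);S=.5
def slope(s,y,h): return [-.055+s*C-h*S, y, .12+s*S+h*C] # s up slope from top's front edge (neg = down); feeder frame (origin slot if y0=0)
def tool(yaxis,zaxis):
    return R.from_matrix(np.c_[np.cross(yaxis,zaxis),yaxis,zaxis]).as_rotvec()
E
cat > fit.py <<'E'
from h import *
tc=lambda a:np.array(a)/4+[150,180]
sc=lambda a:np.array(a)/4+[140,170]
top=tc([(62,20),(488,72),(457,298),(30,243)]); stop=sc([(410,22),(652,145),(468,228),(238,82)])
win=tc([(308,92),(365,98),(348,246),(290,238)])
bar=tc([(114,449),(354,481)])
# p: slot x,y,yaw, yoff (feeder centre rel slot), wy (window y), sb (bar mid s)
def res(p):
    f=fr(*p[:3]); b=p[3]
    T=f([(.055,b+.105,.12),(.055,b-.105,.12),(-.055,b-.105,.12),(-.055,b+.105,.12)])
    w=p[4]; W=f([(.036,w+.014,.125),(.036,w-.014,.125),(-.036,w-.014,.125),(-.036,w+.014,.125)])
    B=f([slope(p[5],p[6],.008),slope(p[5],p[7],.008)])
    tr=fr(p[8],p[9],0)
    return np.r_[(proj('top',T)-top).ravel(),(proj('side',T+[p[8],p[9],0])-stop).ravel(),(proj('top',W)-win).ravel(),(proj('top',B)-bar).ravel(),p[8]*500,p[9]*500]
u=unproj('top',top.mean(0),[.12])[0]
q=least_squares(res,[u[0],u[1],-.1,0,-.035,-.09,.05,-.05,0,0])
np.set_printoptions(precision=4,suppress=True)
print(q.x); print(q.fun.round(1))
np.save('fit.npy',q.x)
# rack & coupons
k=lambda a:np.array([(x-522,y) for x,y in a])/2.66+[335,215]
print('steel',unproj('top',k([(712,66),(732,66),(726,136),(708,133)]),.127))
print('copper',unproj('top',k([(618,53),(633,53),(624,121),(610,120)]),.127))
print('rack',unproj('top',k([(567,31),(754,58),(741,159),(551,132)]),.045))
im=cv2.imread('pics/top0.png'); im2=cv2.imread('pics/side0.png')
f=fr(*q.x[:3]); w=q.x[4]; g=q.x[5]+.0355
o=[]
for n,im,(x0,y0,x1,y1) in(('top',im,(150,180,280,325)),('side',im2,(140,190,315,290))):
    big=cv2.resize(im[y0:y1,x0:x1],None,fx=4,fy=4,interpolation=cv2.INTER_CUBIC)
    for pts,col in(([slope(g+.015,w+.018,.054),slope(g+.015,w-.018,.054),slope(g+.015,w-.018,.022),slope(g+.015,w+.018,.022)],(255,255,0)),
      ([slope(g-.021,w+.017,.054),slope(g-.021,w-.017,.054),slope(g-.021,w-.017,.022),slope(g-.021,w+.017,.022)],(0,255,0)),
      ([slope(g-.028,q.x[6],.008),slope(g-.028,q.x[7],.008),slope(g-.043,q.x[7],.008),slope(g-.043,q.x[6],.008)],(255,0,255))):
        uv=(proj(n,f(pts))-[x0,y0])*4
        cv2.polylines(big,[uv.round().astype(int)],True,col,1)
    o.append(big)
v=np.zeros((580,1220,3),'uint8'); v[:,:520]=o[0]; v[:400,520:]=o[1]
cv2.imwrite('pics/ov.png',cv2.resize(v[:, :],None,fx=.655,fy=.655,interpolation=cv2.INTER_AREA))
E
python3 fit.py
```

```text
[-0.228  -7.5127 -0.1101  7.7057  7.6708 -0.108   7.7677  7.6448  0.0019
 -0.0011]
[ 0.1 -0.3  0.2  0.4  0.2  0.5 -0.2 -0.1 -0.3  1.1  0.2 -0.  -0.2 -1.2
 -0.8  1.   0.4 -0.7  0.5 -0.4 -0.4 -0.2 -0.3 -0.1  0.  -0.1 -0.   0.1
  1.  -0.5]
steel [[ 0.5867 -0.2236  0.127 ]
 [ 0.587  -0.2382  0.127 ]
 [ 0.5364 -0.2344  0.127 ]
 [ 0.5384 -0.2213  0.127 ]]
copper [[ 0.5947 -0.1554  0.127 ]
 [ 0.5949 -0.1663  0.127 ]
 [ 0.5459 -0.1605  0.127 ]
 [ 0.5464 -0.1504  0.127 ]]
rack [[ 0.6152 -0.1255  0.045 ]
 [ 0.5971 -0.2732  0.045 ]
 [ 0.5177 -0.2638  0.045 ]
 [ 0.5361 -0.1143  0.045 ]]
```

View pics/ov.png

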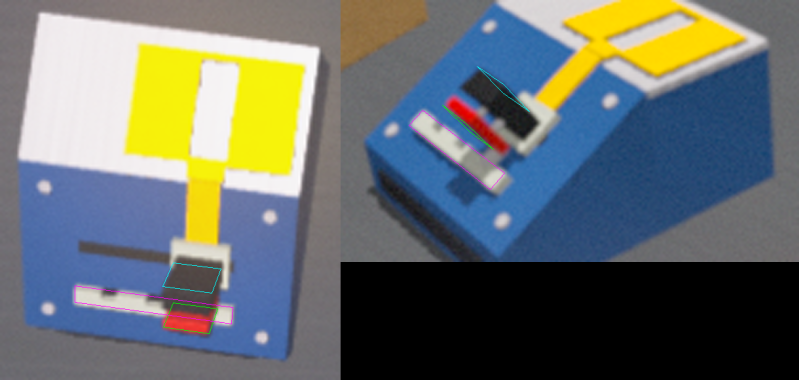

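The fitted outlines match the block, tab and bar in both views to about 2 mm, so I go to the grip. The slot is the window centre plus 35 mm along +y.

```bash
cat > pose.py <<'E'
from h import *
q=np.load('fit.npy'); f0=fr(*q[:3]); yaw=q[2]
slot=f0([0,q[4]+.035,0])[0]
f=fr(slot[0],slot[1],yaw)   # feeder frame, origin under slot centre
g=q[5]+.0355
fx=np.array([np.cos(yaw),np.sin(yaw),0]); fy=np.array([-np.sin(yaw),np.cos(yaw),0]); ez=np.array([0,0,1.])
ux=fx*C+ez*S; n=-fx*S+ez*C
def grip(h,y=-.035,ds=.0005): return f(slope(g+ds,y,h))[0]
E
python3 - <<'E'
from pose import *
print('slot',slot,yaw,'grip',grip(.038),'g',g)
for sg in(1,-1):
    o=tool(sg*ux,-n)
    for h in(.17,.019):print(sg,h,r.inverse_kinematics(grip(h),o))
    rk=-.122; ry=np.array([-np.sin(rk),np.cos(rk),0])*sg
    print('coupon',r.inverse_kinematics([.562,-.2297,.2],tool(ry,-ez)), 'slot',r.inverse_kinematics([*slot[:2],.25],tool(fy*sg,-ez)))
print(r.get_joint_pos())
E
```

```text
slot [0.61848315 0.14641993 0.        ] -0.11007008422252894 grip [0.47907926 0.1266133  0.11689122] g -0.07253548427600975
1 0.17 None
1 0.019 [ 0.42419138 -0.23560195 -0.85700394  2.3301836   0.19126783  0.52673233
 -0.71363974]
coupon [ 0.90695943  0.31189831 -0.68642837  1.57528024  0.2017906   1.32675061
  1.64405141] slot [-0.02518719  0.29580035 -0.31333526  1.44055967  0.09101579  1.41948422
  1.12123446]
-1 0.17 None
-1 0.019 [-0.64902329 -0.1925205   0.11628669  2.36014461  0.58281991  0.61985384
  2.08153151]
coupon [ 0.73203128  0.27490152 -0.46519234  1.58149208  0.12619776  1.31513381
 -1.44286319] slot [ 0.01269222  0.30070057 -0.36192168  1.43903192  0.10625795  1.42112578
 -2.0310576 ]
[ 1.34108736  0.32174792 -0.07009517  1.4515781   0.02262331  1.37076491
 -0.05688445]
```

Run:
```python
from pose import *
np.set_printoptions(precision=2,suppress=True)
for sg in(1,-1):
  for h in(.13,.11,.09,.08,.07,.04,.019):
    for y in (-.035,0):
      for t in (30,22,15):
        a=np.radians(t); z=-(-fx*np.sin(a)+ez*np.cos(a)); yy=sg*(fx*np.cos(a)+ez*np.sin(a))
        j=r.inverse_kinematics(grip(h,y),tool(yy,z))
        if j is not None: print(sg,h,y,t,j)
```

```text
1 0.13 -0.035 15 [-0.07 -0.27 -0.33  2.12  0.05  1.05 -0.53]
1 0.13 0 22 [-0.54 -0.3  -0.07  2.18  0.28  0.98 -0.84]
1 0.13 0 15 [ 0.38 -0.29 -0.78  2.08 -0.09  1.04 -0.47]
1 0.11 -0.035 15 [ 0.17 -0.25 -0.54  2.13 -0.01  1.   -0.47]
1 0.11 0 22 [-0.07 -0.27 -0.45  2.18  0.14  0.9  -0.7 ]
1 0.11 0 15 [ 0.27 -0.22 -0.7   2.09 -0.01  1.   -0.54]
1 0.09 -0.035 22 [-0.2  -0.27 -0.26  2.23  0.18  0.86 -0.67]
1 0.09 -0.035 15 [ 0.38 -0.23 -0.72  2.13 -0.05  0.95 -0.43]
1 0.09 0 30 [-0.59 -0.29 -0.07  2.3   0.48  0.8  -1.05]
1 0.09 0 22 [ 0.16 -0.26 -0.65  2.18  0.08  0.85 -0.65]
1 0.09 0 15 [ 0.43 -0.2  -0.84  2.09 -0.02  0.96 -0.52]
1 0.08 -0.035 22 [ 0.02 -0.26 -0.45  2.23  0.11  0.82 -0.6 ]
1 0.08 -0.035 15 [ 0.62 -0.25 -0.92  2.13 -0.12  0.93 -0.36]
1 0.08 0 30 [-0.37 -0.27 -0.26  2.3   0.41  0.75 -0.99]
1 0.08 0 22 [ 0.16 -0.23 -0.65  2.19  0.1   0.83 -0.66]
1 0.08 0 15 [ 0.47 -0.18 -0.88  2.09 -0.01  0.93 -0.53]
1 0.07 -0.035 22 [ 0.26 -0.27 -0.65  2.22  0.04  0.79 -0.53]
1 0.07 -0.035 15 [ 0.76 -0.27 -1.04  2.13 -0.16  0.91 -0.31]
1 0.07 0 30 [-0.14 -0.26 -0.45  2.29  0.34  0.7  -0.
[... 2080 characters left out ...]
-0.67 -0.25  0.12  2.36  0.56  0.68  2.1 ]
-1 0.04 -0.035 22 [-0.99 -0.22  0.48  2.27  0.45  0.8   2.25]
-1 0.04 -0.035 15 [-1.12 -0.16  0.67  2.18  0.31  0.89  2.41]
-1 0.04 0 30 [-0.75 -0.19  0.12  2.32  0.59  0.7   2.  ]
-1 0.04 0 22 [-0.86 -0.15  0.3   2.23  0.4   0.79  2.23]
-1 0.04 0 15 [-0.98 -0.09  0.49  2.14  0.25  0.88  2.4 ]
-1 0.019 -0.035 30 [-0.65 -0.19  0.12  2.36  0.58  0.62  2.08]
-1 0.019 -0.035 22 [-0.96 -0.16  0.48  2.27  0.43  0.74  2.28]
-1 0.019 -0.035 15 [-1.09 -0.1   0.67  2.18  0.26  0.83  2.46]
-1 0.019 0 30 [-0.73 -0.14  0.12  2.32  0.61  0.64  1.99]
-1 0.019 0 22 [-0.84 -0.1   0.3   2.23  0.39  0.74  2.24]
-1 0.019 0 15 [-0.96 -0.04  0.49  2.14  0.22  0.83  2.43]
```

```bash
cat >> pose.py <<'E'
def tilt(t,sg=1):
    a=np.radians(t); return tool(sg*(fx*np.cos(a)+ez*np.sin(a)), fx*np.sin(a)-ez*np.cos(a))
E
python3 - <<'E'
from pose import *
np.set_printoptions(precision=3,suppress=True)
p=r.get_tcp_pos()
r.line_to([p[0]+.05,p[1]+.05,.40],v=.3)
r.reach([.55,.12,.38],tilt(0))
print(r.get_joint_pos(),r.get_clock())
r.line_to(grip(.13),v=.2,rot=tilt(15))
print(r.get_joint_pos(),r.get_tcp_pos(),grip(.13),r.get_clock(),r.get_force())
for n in('top','side'):
    cv2.imwrite(f'pics/{n}1.png',r.get_image(n)[:,:,::-1])
a=cv2.imread('pics/top1.png')[150:350,130:330];b=cv2.imread('pics/side1.png')[100:300,110:310]
cv2.imwrite('pics/j1.png',cv2.resize(np.hstack([a,b]),None,fx=2,fy=2,interpolation=cv2.INTER_CUBIC))
E
```

```text
[ 0.636  0.235 -1.081  1.367  0.208  1.661 -0.527] 3.6333
[ 0.226 -0.299 -0.576  2.115 -0.053  1.043 -0.438] [0.434 0.132 0.197] [0.433 0.132 0.197] 6.0583 [ 0.57   0.36  -0.152]
```

View pics/j1.png

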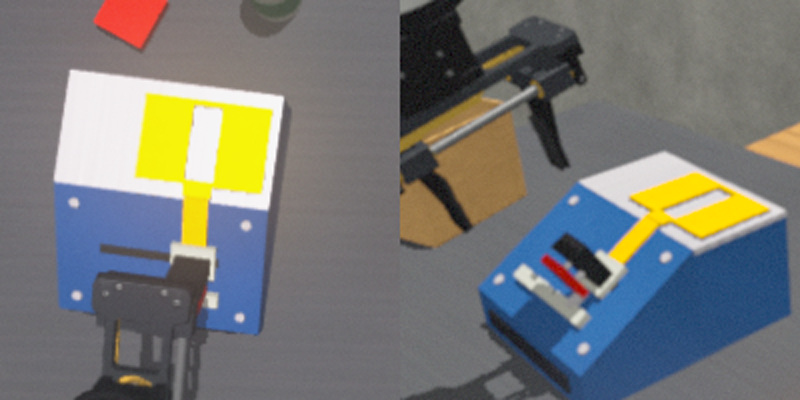

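The gripper hovers above the feeder. Allowing for parallax, it is in line with the grip (top view, grip at about 225,285). I go down, pinch, slide 35 mm and release.

Run:
```python
from pose import *
np.set_printoptions(precision=4,suppress=True)
try: print(r.line_to(grip(.04),v=.1,rot=tilt(30),guard=8))
except r.MotionError as e:
    print(e); print(r.line_to(grip(.08),v=.1,rot=tilt(22),guard=8)); print(r.line_to(grip(.04),v=.1,rot=tilt(30),guard=8))
print(r.line_to(grip(.021),v=.05,guard=8))
print(r.get_tcp_pos(),grip(.021),r.get_force(),r.get_joint_pos())
r.close(); r.sleep(.3)
print(r.get_grip_width(),r.get_gripper_force(),r.get_force(),r.get_clock())
cv2.imwrite('pics/side2.png',r.get_image('side')[:,:,::-1])
```

```text
False
False
[0.4875 0.1256 0.102 ] [0.4875 0.1257 0.1022] [ 0.3996  0.0568 -0.2827] [ 0.2625 -0.2147 -0.7166  2.3335  0.271   0.5437 -0.7867]
0.028173072529912174 29.98958509415388 [-0.4583  1.0636 -3.2686] 9.0417
```

Run:
```python
from pose import *
np.set_printoptions(precision=4,suppress=True)
p=np.array(r.get_tcp_pos())
print(r.line_to(p+.035*fy,v=.05,guard=25))
r.sleep(.2)
print((np.array(r.get_tcp_pos())-p)@fy,r.get_grip_width(),r.get_force())
r.gripper_open(); r.sleep(.3)
print(r.get_grip_width(),r.get_force())
p=np.array(r.get_tcp_pos())
try: r.line_to(p+.07*n,v=.12,rot=tilt(22))
except r.MotionError as e:
    print(e); r.line_to(p+.06*n+.01*fx,v=.12,rot=tilt(15))
q=r.get_tcp_pos(); print(q)
r.line_to([q[0]+.03,q[1]-.12,.35],v=.25,rot=tilt(0))
for n_ in('top','side'):
    cv2.imwrite(f'pics/{n_}3.png',r.get_image(n_)[:,:,::-1])
a=cv2.imread('pics/top3.png')[180:325,150:280];b=cv2.imread('pics/side3.png')[170:310,140:280]
o=np.zeros((145,275,3),'uint8');o[:,:130]=a;o[:140,132:272]=b
cv2.imwrite('pics/j3.png',cv2.resize(o,None,fx=2.9,fy=2.9,interpolation=cv2.INTER_CUBIC))
print(r.get_clock(),r.get_joint_pos())
```

```text
False
0.0354111315051555 0.02831817058534693 [ 0.7834  2.4619 -5.6549]
0.08729100410779449 [-1.036  -0.1462  0.9045]
[0.4558 0.164  0.1616]
13.5 [ 0.2576 -0.0464 -0.386   1.6127 -0.0174  1.5735 -0.2363]
```

View pics/j3.png

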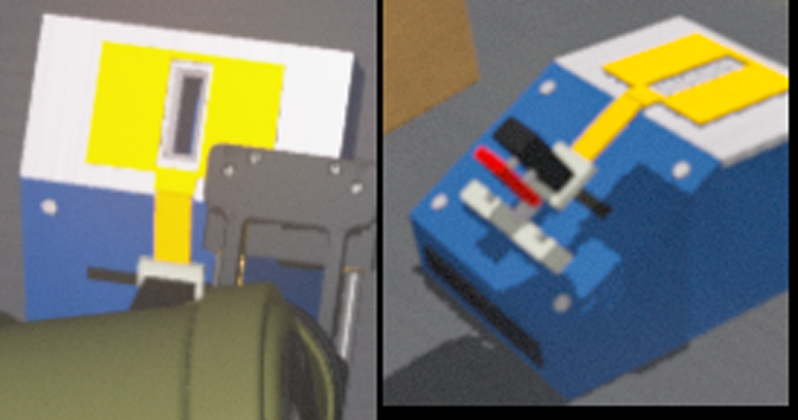

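The slider stands in the middle notch. The red tab is out (side view about 315,230), and the slot shows through the window (top about 215,219). Now for the coupon: locate the slot mouth, grasp the coupon and lift it.

Run:
```python
from pose import *
np.set_printoptions(precision=4,suppress=True)
m=unproj('top',np.array([(174,62),(213,68),(203,160),(163,155)])/2.9+[150,180],.12)
d=unproj('top',np.array([(181,70),(207,72),(196,155),(172,153)])/2.9+[150,180],.115)
print('mouth',m.mean(0),'inner',d.mean(0),'pred',slot, m-m.mean(0))
rk=-.122; ry=np.array([-np.sin(rk),np.cos(rk),0]); o=tool(ry,-ez); c=[.562,-.2298]
r.reach([*c,.26],o); print(r.get_joint_pos(),r.get_clock())
print(r.line_to([*c,.16],v=.2,guard=8),r.line_to([*c,.093],v=.08,guard=8))
r.close(); r.sleep(.2)
print(r.get_grip_width(),r.get_gripper_force(),r.get_force(),r.get_tcp_pos())
cv2.imwrite('pics/side4.png',r.get_image('side')[:,:,::-1])
print(r.get_clock())
```

```text
mouth [0.6209 0.1457 0.12  ] inner [0.6204 0.1462 0.115 ] pred [0.6185 0.1464 0.    ] [[ 0.0327  0.0106  0.    ]
 [ 0.0292 -0.0157  0.    ]
 [-0.0323 -0.0109  0.    ]
 [-0.0296  0.016   0.    ]]
[ 0.4736  0.2195 -0.1549  1.5041  0.0336  1.4202  1.7669] 15.2417
False False
0.009778209104248875 29.849954816866102 [-0.3906  1.8725 -0.4703] [ 0.5621 -0.2294  0.093 ]
18.35
```

Run:
```python
from pose import *
np.set_printoptions(precision=4,suppress=True)
p=r.get_tcp_pos()
print(r.line_to([p[0],p[1],.27],v=.12)); print(r.get_grip_width(),r.get_force())
S_=[.6202,.1462]; o=tool(fy,-ez)
r.line_to([*S_,.27],v=.2,rot=o)
print(r.get_tcp_pos(),r.get_force(),r.get_joint_pos(),r.get_clock())
r.line_to([*S_,.222],v=.1); r.sleep(.2)
for n_ in('top','side'): cv2.imwrite(f'pics/{n_}5.png',r.get_image(n_)[:,:,::-1])
a=cv2.imread('pics/side5.png')[100:300,140:340]
b=cv2.imread('pics/top5.png')[150:350,130:330]
cv2.imwrite('pics/j5.png',cv2.resize(np.hstack([a,b]),None,fx=2,fy=2,interpolation=cv2.INTER_CUBIC))
print(r.get_force(),r.get_clock())
```

```text
False
0.009371201438485247 [ 0.2071 -1.2013 -6.0845]
[0.6204 0.1447 0.27  ] [ 0.6401 -0.2305 -5.7079] [ 0.0298  0.3001 -0.3833  1.4024  0.1123  1.4607  1.1084] 22.025
[ 0.6362  0.2821 -6.056 ] 22.9583
```

View pics/j5.png

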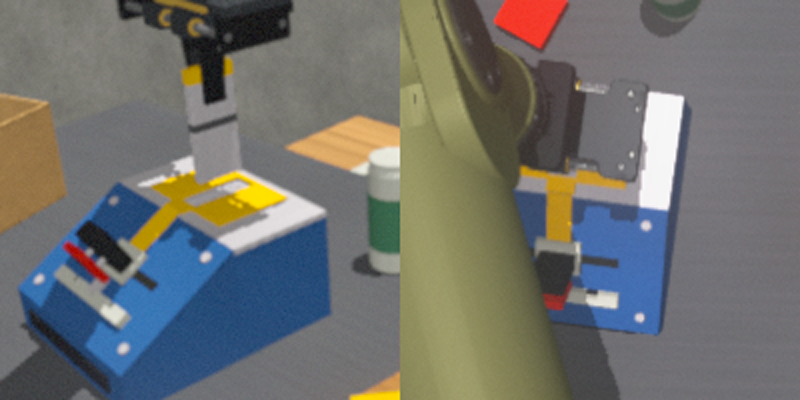

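The coupon hangs above the window: lower corners in the side view about (236,183) and (260,185). I compare its edges with the projected upright model to check tilt and x offset.

Run:
```python
from pose import *
np.set_printoptions(precision=1,suppress=True)
t=np.array(r.get_tcp_pos()); print(t*1000)
# near face (toward -y) corners of coupon assumed centred in tool
for z in(.141,.19,.256):
    print(z,proj('side',[t*[1,1,0]+s*.025*fx-.005*fy+ez*z for s in(-1,1)]).ravel())
im=cv2.imread('pics/side5.png').astype(int)
for y in(142,150,170,176): print(y,im[y,224:268].sum(1)//3)
g=im[165:195,:,:].sum(2)//3
for x in(238,244,250,256): print(x,g[:,x])
```

```text
[620.5 146.3 222.7]
0.141 [238.3 193.5 259.  185.9]
0.19 [235.4 170.2 256.8 163.2]
0.256 [231.5 137.  253.7 130.8]
142 [118 114 112 113 113 112 110 110 123 130 125 130 136 140 139 138 121  68
  25  22  21  27  25  20  20  29  31  37  89 136 142 144 141 126 124 121
 122 123 121 120 120 123 119 118]
150 [116 118 118 116 114 113 113 112 115 135 141 148 147 144 140 142 140 111
  58  20  22  27  30  47  59  73  91 104 120 136 142 142 141 136 131 129
 127 125 121 122 126 127 124 121]
170 [110 108 112 110 110 111 110 111 111 113 118 137 140 137 136 141 139 136
 137 141 141 140 142 141 140 144 139 138 142 139 140 141 146 149 148 135
 117 118 112 116 114 115 116 114]
176 [111 113 113 112 113 113 109 112 112 114 112 119 132 140 143 140 138 140
 140 134 138 142 139 139 140 141 140 140 138 138 140 143 146 150 146 138
 119 115 112 114 117 115 108 111]
238 [ 69 103 136 143 142 136 137 143 141 143 142 143 137 135 137 134 135 136
 140 139 142 143 138 138 132 133 125 100 103 104]
244 [133 143 140 141 138 141 139 140 138 138 138 138 139 137 139 140 139 137
 137 137 137 138 138 137 137 149 126 114 104 123]
250 [139 139 138 140 140 139 141 140 138 137 140 140 141 140 137 138 138 141
 141 136 136 142 152 169 157 157 141 145 166 179]
256 [143 148 147 147 146 146 145 144 143 145 147 146 147 146 146 146 146 147
 146 147 160 169 158 157 137 162 189 206 207 206]
```

Model and picture agree to within 1 px, so the coupon is upright and centred. I insert it with a force guard.

Run:
```python
from pose import *
np.set_printoptions(precision=4,suppress=True)
p=np.array(r.get_tcp_pos())
print(r.line_to([.6202,.1462,.1345],v=.04,guard=10))
print(r.get_tcp_pos(),r.get_force(),r.get_ft_torque(),r.get_grip_width(),r.get_clock())
```

```text
True
[0.6192 0.1472 0.1927] [ 1.3832  1.5554 -4.7779] [ 0.696  -0.3488  0.0406] 0.009800719210678287 23.925
```

Run:
```python
from pose import *
np.set_printoptions(precision=4,suppress=True)
r.sleep(.2)
print(r.get_tcp_pos(),r.get_force())
for k in range(4):
    p=r.get_tcp_pos()
    ok=r.line_to([p[0],p[1],.1345],v=.04,guard=15)
    q=r.get_tcp_pos();print(ok,q,r.get_force(),r.get_ft_torque(),r.get_grip_width(),r.get_clock())
    if not ok or q[2]<.14 or p[2]-q[2]<.002: break
```

```text
[0.6189 0.147  0.192 ] [ 0.6752  2.8791 -4.0805]
False [0.6186 0.1477 0.136 ] [-3.2894  4.9547  6.395 ] [ 1.1932  0.5886 -0.0176] 0.010367922835844427 25.7167
```

Run:
```python
from pose import *
np.set_printoptions(precision=4,suppress=True)
r.gripper_open(); r.sleep(.2)
p=r.get_tcp_pos(); print(p,r.get_force())
r.line_to([p[0],p[1],.26],v=.15)
r.line_to([.50,-.02,.36],v=.3)
r.sleep(.2)
for n_ in('top','side'): cv2.imwrite(f'pics/{n_}6.png',r.get_image(n_)[:,:,::-1])
a=cv2.imread('pics/side6.png')[160:360,140:400]; b=cv2.imread('pics/top6.png')[120:320,150:290]
cv2.imwrite('pics/j6.png',cv2.resize(np.hstack([a,b]),None,fx=2,fy=2,interpolation=cv2.INTER_CUBIC))
print(r.get_clock(),r.get_force())
for z in(.125,.17): print(z,proj('side',[slot*[1,1,0]+s*.025*fx-.005*fy+ez*z for s in(-1,1)]).ravel())
```

```text
[0.6189 0.147  0.1345] [ 0.6316 -1.1478 -0.0244]
29.5083 [0.2063 0.4423 0.622 ]
0.125 [238.3284 201.1622 258.8997 193.4333]
0.17 [235.7476 180.1965 256.8836 172.9327]
```

View pics/j6.png

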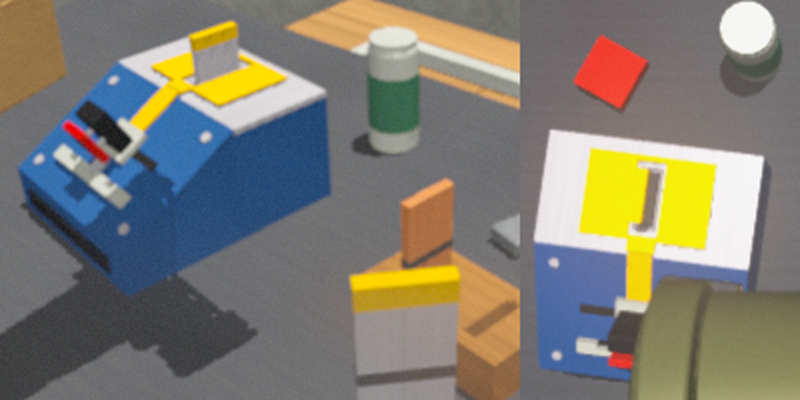

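The picture shows the coupon standing in the slot, with its top corner at about (235,179) against (236,180) predicted for home. The tab is out, the copper coupon is still in the rack, and the can and magnet are untouched. I hand it in.

```bash
python3 -c "
from bench import r
print(r.job_done())"
```

```text
the job is handed in; nothing more can be done
None
```

I handed the job in at about 30 s on the robot's clock; no verdict came back, but the last pictures show the slider latched in its middle notch, the steel coupon home in the slot, the copper coupon still in the rack, and the can and magnet in place (most of the brush was out of view).

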